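# Centre-punch the drill spot of a bracket blank on the test bench

### The job

Take the spring-loaded centre punch (the steel barrel on a three-legged round foot) and stand it on the crossed drill spot of the L-shaped bracket blank. Push its barrel straight down until the hidden spring snaps, firing it nowhere else, then let go and leave the punch standing upright on the spot.

Things in the scene. Friction and masses are not known exactly. Their poses are not given: they have to be found in the camera images.
- punch: the self-standing spring-loaded centre punch, 126 mm tall, about 0.3 kg, loose on the bench: round aluminium ring foot 56 mm across, 7 mm thick, three slanting legs, a 28 mm collar 30 to 44 mm up, a bare stem, then the barrel. Origin: the punch point, on the centre line, level with the foot's underside; z runs up along the barrel. Round: its yaw does not matter
- punch_grip (a point): grip point on the barrel's centre line, 94 mm above the foot's underside when unpressed; it goes down with the barrel. The knurled steel barrel is 22 mm across from 58 to 116 mm up, with a 26 mm wide dark cap up to 126 mm. Carry the punch by the barrel; press it by the held barrel (grip firmly, 30 N or more) or on top of the cap
- punch_barrel (a joint): how far the barrel is pressed down over the stem, in m: 0 at rest, 0.012 at the end stop. The spring resists with 2 N at first, climbs to about 10 N near 0.005, then snaps: the force falls to about 6 N at 0.009 and 3 N at the stop. The punch has fired once it is past 0.009. It springs back to 0 when let go
- drill_spot (a point): centre of the drill spot, a black pen cross 44 mm wide with a 26 mm ring, on the upper face (16 mm above the bench) of the L-shaped aluminium blank: wide leg 150 x 90 mm with the cross, narrow leg 65 mm wide with three dark holes, fixed on a wooden board. Flat for 40 mm round the spot; z up. The cross on the rectangular panel with a dark window is not the one
There are look-alikes about, which are no part of the job. Leave any purple or turquoise look-alike of the punch alone.

How it is judged:
On the way:
1. the punch has snapped (barrel pressed down past 9 mm) while standing upright on the drill spot (value of joint punch_barrel above 0.009 m and horizontal distance between punch and drill_spot below 0.013 m and z of punch in the frame of drill_spot between -0.004 and 0.004 m and angle between punch's own z axis and vertical below 0.18 rad), for 0.1 s.
At the end, for the whole second after the job is handed in: The punch stands upright (within 6 degrees), released and at rest on the bracket blank, its point within 16 mm of the drill spot (13 mm when it snapped) and its foot within 4 mm of the blank's face, with the barrel sprung back up to less than 4 mm (horizontal distance between punch and drill_spot below 0.016 m and z of punch in the frame of drill_spot between -0.004 and 0.004 m and angle between punch's own z axis and vertical below 0.1 rad and value of joint punch_barrel below 0.004 m and linear speed of punch below 0.02 m/s); the robot touches nothing.
It fails at once if the punch is fired (barrel past 9 mm) more than 20 mm away from the drill spot (value of joint punch_barrel above 0.009 m and horizontal distance between punch and drill_spot above 0.02 m).
It also fails if it takes over 40 s, if anything falls off the work surface, if the arm or the gripper's body presses on something with over 40 N, if the wrist force passes 120 N, or if a joint passes its speed limit or range.

### The arm

A 6-joint arm with a two-finger parallel gripper is mounted at the origin on the work surface. World frame = base frame: x ahead of the robot, y to its left, z up, the work surface at z = 0. Lengths are in m, angles in rad, forces in N, time in s.
With the tool pointing down it reaches from about 0.35 to 0.975 m from the base axis. Payload 7.1 kg.
Tool frame: the origin (TCP) lies at the very end of the fingers, on their centre line; the grasp point (between the pads) lies 19 mm behind it; z points along the fingers, y is the direction in which the jaws open and shut (so a half turn about z gives the same grasp; the last joint's range is limited). The gripper opens to 88 mm and grips with 3 to 60 N. Pads are 20 mm wide; open, the fingers measure 115 mm over their backs; the gripper's body (75 mm by 178 mm) begins 61 mm behind the grasp point.
Start: joints at [1.226, 0.423, 1.63, -0, 1.089, -0.019], TCP at [0.2, 0.592, 0.223] pointing down, gripper open.
Joint ranges: [-3, 3], [-0.9, 2.11], [0.09, 2.58], [-1.31, 4.45], [0.11, 2.69], [-2.54, 2.54]. Speed limits (rad/s): [2.39, 2.39, 3.01, 3.14, 3.14, 3.14].

### API

Orientations are given as a unit quaternion [w, x, y, z].
In Python, from station import r, solve_ik, optics, ticket gives the robot as it stands. The module is installed in compiled form; this text tells all that it offers. Calls block until the motion is done:
- r.move_pose(position, orientation): joint-space move of the TCP to a pose.
- r.servo_line(position, rotation=None, velocity=0.15): straight line of the TCP; rotation=None keeps the orientation; velocity is the mean speed in m/s.
- r.move_joints(angles): joint-space move.
- r.move_gripper(opening, f_grip=None): finger opening in m; f_grip is the grip in N (None keeps the last); returns when the fingers have stopped.
- r.pause(seconds).
- solve_ik(position, orientation): joint angles nearest the present ones, or None.
- r.get_obs(): the state.
- optics.camera(name): name is "scene" or "top"; returns (picture, depth): 400x640x3 uint8, red, green, blue; 400x640 float32, m along the optical axis (not along the pixel's ray), 0 where there is no reading.
- optics.camera_params(name): a dict with "intrinsics" (3x3 intrinsics, pixels), "k1" (the pictures are not rectified: a ray, as slopes to the right and down, at radius r is drawn at 1 + k1 r^2 times it, then the intrinsics apply), "world_from_camera" (4x4, takes a point from camera to world coordinates). Camera axes: x right, y up, looking along -z (the intrinsics and any distortion apply to the point x, -y, -z); pixel columns grow to the right and rows downward; lengths in m; the calibration is good to about 2 mm. A picture is of the moment at which its call begins. camera_params takes no time and is no camera call.
A pose or a line that the arm cannot do raises r.Unreachable and nothing moves.
- ticket.job_done(): hands the job in, once; it reports no verdict.
The state is a dict: "time": time; "qpos": joint angles; "joint_velocities": joint speeds; "joint_torque": joint torques, N m; "eef_pos": TCP position; "eef_rot": TCP orientation; "contact_force": force on the tool from outside, world axes, zero at the start; "moment": the same for the moment, N m; "gripper_width": finger opening in m.
Only numpy, scipy, OpenCV 4.12 (cv2) and the standard library are available. Lean on these libraries where they do the work, as an engineer would, in place of code of your own. Each camera call takes 0.05 s, during which the arm holds its last target.

## Working session

There is one attempt and no reset: what is moved stays moved. The work goes in short steps, each a Python script; the robot and the scene stay as the last script left them, time stands still between calls to the robot, and variables do not carry over. Pictures are saved under pics/ and viewed, and the job is handed in when it is done.

```bash
mkdir -p pics; cat > h.py <<'E'
import numpy as np, cv2
from station import r, solve_ik, optics, ticket
def snap(n,f):
    p,d=optics.camera(n); cv2.imwrite(f'pics/{f}.png',p[:,:,::-1]); np.savez(f'pics/{f}.npz',p=p,d=d); return p,d
def ray(n,u,v):
    c=optics.camera_params(n);K=np.array(c['intrinsics']);T=np.array(c['world_from_camera'])
    s=cv2.undistortPoints(np.array([[[u,v]]],float),K,np.array([c['k1'],0,0,0,0.]))[0,0]
    return T[:3,3],T[:3,:3]@np.array([s[0],-s[1],-1.])
def onz(n,u,v,z):
    o,d=ray(n,u,v);return o+d*(z-o[2])/d[2]
def dep(n,u,v,D):
    o,d=ray(n,u,v);return o+d*D
E
python3 - <<'E'
from h import *
for n in('scene','top'):
    snap(n,n+'0');c=optics.camera_params(n);print(n,c)
print(r.get_obs())
E
```

```text
scene {'intrinsics': array([[453.87014548,   0.        , 318.88890471],
       [  0.        , 453.87014548, 200.5373402 ],
       [  0.        ,   0.        ,   1.        ]]), 'k1': -0.024123648622435555, 'world_from_camera': array([[ 0.39217878, -0.52313282,  0.7566557 ,  1.23569146],
       [ 0.91968303,  0.2055722 , -0.33454925, -0.43224119],
       [ 0.01946632,  0.82708652,  0.56173743,  0.62943349],
       [ 0.        ,  0.        ,  0.        ,  1.        ]])}
top {'intrinsics': array([[487.00449199,   0.        , 315.82514309],
       [  0.        , 487.00449199, 203.84107394],
       [  0.        ,   0.        ,   1.        ]]), 'k1': 0.011028463753489115, 'world_from_camera': array([[-2.92827222e-02,  9.95980550e-01, -8.46478899e-02,
         4.20161020e-01],
       [-9.99570572e-01, -2.92701165e-02,  1.39023704e-03,
        -1.10865794e-01],
       [-1.09300455e-03,  8.46522496e-02,  9.96409957e-01,
         1.13428128e+00],
       [ 0.00000000e+00,  0.00000000e+00,  0.00000000e+00,
         1.00000000e+00]])}
{'time': 0.1, 'qpos': array([ 1.22602219e+00,  4.23788679e-01,  1.63060024e+00,  2.12614588e-05,
        1.08862600e+00, -1.89497956e-02]), 'joint_velocities': array([ 0.00050629, -0.00035758, -0.00085293, -0.00111191, -0.00066969,
        0.00103853]), 'joint_torque': array([-8.68894058e-04, -5.45610809e+01, -2.74321282e+01,  6.44587073e-02,
        1.89457677e-02, -3.44927525e-05]), 'eef_pos': array([0.1998246 , 0.59165834, 0.22196953]), 'eef_rot': array([-1.37876220e-04,  1.62197329e-01,  9.86758086e-01, -6.97702294e-04]), 'contact_force': array([-0.25053635,  0.28886644, -0.38188211]), 'moment': array([-0.02436222,  0.02208347,  0.04105069]), 'gripper_width': 0.08781954196725021}
```

View pics/scene0.png

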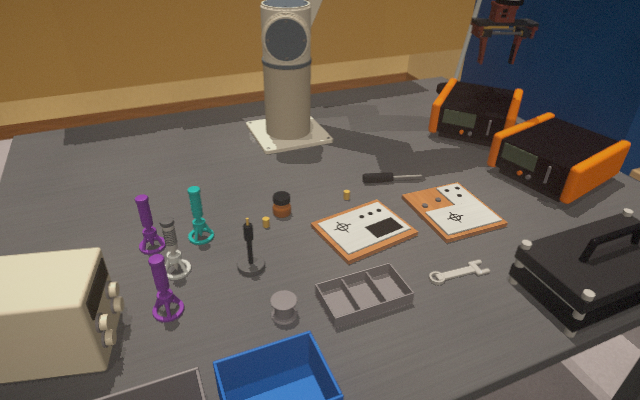

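View pics/top0.png

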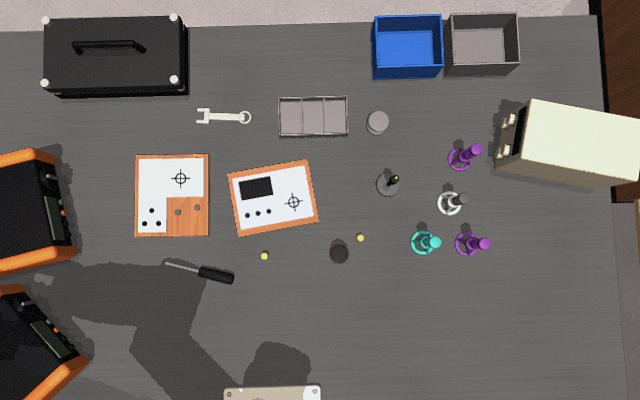

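The steel punch is at about scene (172,250) / top (450,203). Purple look-alikes are at top (465,157) and (472,244), a turquoise one at (427,242), and a dark post on a round base at (388,184). Only the silver one has a steel barrel, dark cap and three-legged ring foot. The L-shaped blank has its cross at top (180,178). The cross at (293,202) is on the panel with the window, so it's the wrong one. I'll confirm both in enlarged crops.

```bash
python3 - <<'E'
from h import *
s=np.load('pics/scene0.npz')['p'];t=np.load('pics/top0.npz')['p']
R=lambda a:cv2.resize(a,(400,300),interpolation=cv2.INTER_CUBIC)
a=np.vstack([np.hstack([R(s[190:310,120:280]),R(t[135:270,380:560])]),np.hstack([R(s[175:250,400:500]),R(t[145:247,120:256])])])
cv2.imwrite('pics/crop1.png',a[:,:,::-1])
E
```

```text
(no output)
```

View pics/crop1.png

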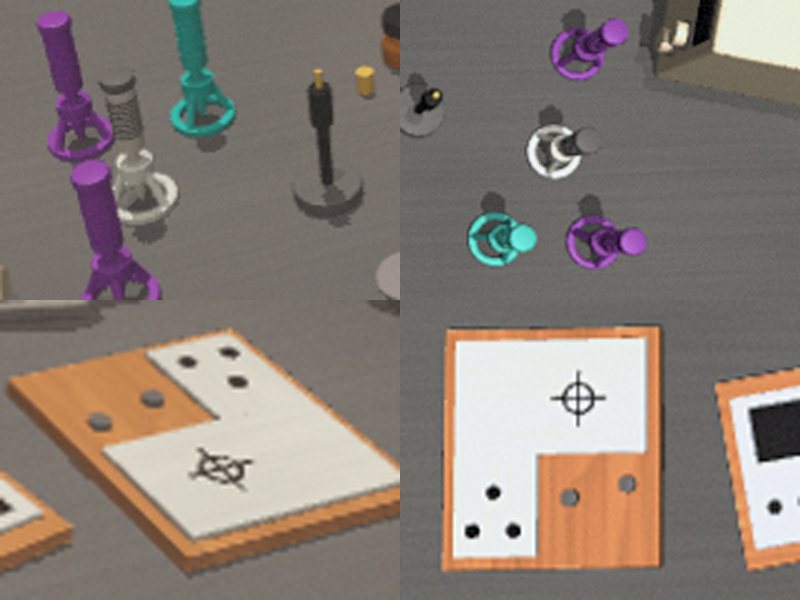

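```bash
python3 - <<'E'
from h import *
s=np.load('pics/scene0.npz');t=np.load('pics/top0.npz')
P=t['p'].astype(int)
m=((P.min(2)>125)&(P.max(2)-P.min(2)<40)).astype(np.uint8)
m2=np.zeros_like(m);m2[180:225,430:463]=m[180:225,430:463]
c=max(cv2.findContours(m2,0,1)[0],key=cv2.contourArea)
print('white bbox',cv2.boundingRect(c),cv2.minEnclosingCircle(c))
pts=np.array([onz('top',*p,0.006)[:2] for p in c[:,0,:].astype(float)])
# keep pts on the side away from barrel: circle fit w/ known radius 28mm
from scipy.optimize import least_squares
f=least_squares(lambda q:np.hypot(*(pts-q).T)-0.028,pts.mean(0),loss='soft_l1',f_scale=0.001)
print('foot',f.x,'res',np.median(abs(f.fun)),len(pts))
print('cap top',onz('top',464.6,198.5,.126),'scene',onz('scene',167.2,220.5,.126))
# depth of cap
for u,v in((464,198),(466,197)): print(t['d'][v,u],dep('top',u,v,t['d'][v,u]))
# cross
for n,im,(u0,v0,u1,v1) in(('top',t,(165,163,196,194)),('scene',s,(443,204,469,228))):
    g=im['p'].min(2)[v0:v1,u0:u1];k=(g<110).astype(np.uint8)
    nn,l,st,ce=cv2.connectedComponentsWithStats(k); i=1+np.argmax(st[1:,4]); st=st[i]
    print(n,st,ce[i]);u=u0+st[0]+(st[2]-1)/2;v=v0+st[1]+(st[3]-1)/2
    print(' bbox',u,v,onz(n,u,v,.016),' cen',onz(n,u0+ce[i][0],v0+ce[i][1],.016), dep(n,u,v,im['d'][int(v)+3,int(u)+3]))
# neighbors
for nm,u,v in(('purA',460,159),('purB',466,244),('turq',422,243)): print(nm,onz('top',u,v,.006))
for nm,u,v in(('purA',475,150),('purB',484,243),('turq',434,242)): print(nm,'cap',dep('top',u,v,t['d'][v,u]))
E
```

```text
white bbox (437, 191, 25, 25) ((449.1153869628906, 202.94615173339844), 12.270797729492188)
foot [ 0.50861507 -0.42106041] res 0.001359517121548623 78
cap top [ 0.50786874 -0.42146135  0.126     ] scene [ 0.51558312 -0.41786947  0.126     ]
1.0107809 [ 0.50878728 -0.41971793  0.12781851]
1.0120114 [ 0.51084102 -0.42429593  0.12676446]
top [14  7 11 17 37] [17.16216216 15.27027027]
 bbox 184.0 178.0 [0.58409993 0.19068877 0.016     ]  cen [0.58359307 0.19493746 0.016     ] [0.58402209 0.1905456  0.01653093]
scene [ 6  8 14  9 35] [11.77142857 12.65714286]
 bbox 455.5 216.0 [0.58404864 0.20309787 0.016     ]  cen [0.5855504  0.19989253 0.016     ] [0.58905783 0.198214   0.02071548]
purA [ 0.61137027 -0.45277594  0.006     ]
purB [ 0.41295619 -0.4558141   0.006     ]
turq [ 0.41817156 -0.35467096  0.006     ]
purA cap [ 0.60922541 -0.44893098  0.12547713]
purB cap [ 0.41472436 -0.45539768  0.12838549]
turq cap [ 0.41972285 -0.3534027   0.12657558]
```

```bash
python3 - <<'E'
from h import *
s=np.load('pics/scene0.npz');t=np.load('pics/top0.npz')
for n,im,(u0,v0,u1,v1) in(('top',t,(168,165,194,191)),('scene',s,(440,206,472,229))):
    g=im['p'].min(2)[v0:v1,u0:u1].astype(float);w=np.clip(np.median(g)-20-g,0,None)
    ys,xs=np.nonzero(w>15);bx=(xs.min()+xs.max())/2+u0;by=(ys.min()+ys.max())/2+v0
    V,U=np.mgrid[v0:v1,u0:u1];cu,cv=(U*w).sum()/w.sum(),(V*w).sum()/w.sum()
    print(n,xs.min()+u0,xs.max()+u0,ys.min()+v0,ys.max()+v0,'bbox',onz(n,bx,by,.016),'cen',cu,cv,onz(n,cu,cv,.016))
a,b=onz('top',170,178,.016),onz('top',191,178,.016);print(np.linalg.norm(a-b))
# scene cap: dark pixels near (167,221)
p=s['p'];cv2.imwrite('pics/cap.png',np.hstack([cv2.resize(p[210:290,140:200],(450,600),interpolation=0),cv2.resize(t['p'][185:220,435:475],(343,600)[:2] if 0 else (343,300),interpolation=0).repeat(2,0)])[:,:,::-1])
E
```

```text
top 171 189 169 187 bbox [0.58436897 0.19992684 0.016     ] cen 180.26433862433862 177.99989417989417 [0.58435144 0.19931638 0.016     ]
scene 440 471 206 228 bbox [0.58728985 0.20064323 0.016     ] cen 452.52529585798817 215.91153846153847 [0.58118234 0.19680767 0.016     ]
0.04851776799573267
```

View pics/cap.png

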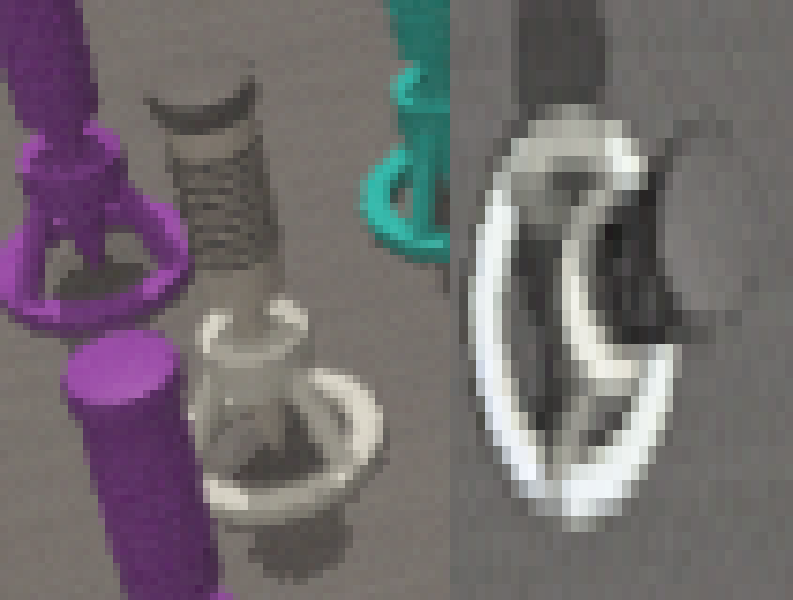

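```bash
python3 - <<'E'
from h import *
t=np.load('pics/top0.npz')
print(onz('top',464.8,197.9,.126),onz('scene',166.6,221.9,.126))
for u,v in((505,150),(530,110),(560,130)):print(dep('top',u,v,t['d'][v,u]))
def Q(th): # jaw dir angle th, tool down
    x=np.array([np.cos(th/2+0),np.sin(th/2)])
    return th
# q=[0,cos a,sin a,0] -> tool y at angle 2a-90deg
for jaw in (60,75,90,105,-90,-75,-105):
    a=np.radians((jaw+90)/2);q=[0,np.cos(a),np.sin(a),0]
    print(jaw,[None if j is None else np.round(j,2) for j in (solve_ik([.5085,-.4212,.075],q),solve_ik([.5085,-.4212,.3],q),solve_ik([.584,.199,.09],q))])
E
```

```text
[ 0.50910698 -0.42194449  0.126     ] [ 0.51955644 -0.41947588  0.126     ]
[ 0.61298621 -0.52365928  0.09495117]
[ 0.68326347 -0.55614118  0.15415253]
[ 0.63887662 -0.61209214  0.15839939]
60 [array([-0.71,  0.65,  1.63, -0.  ,  0.86, -1.76]), array([-0.71,  0.4 ,  1.47, -0.  ,  1.26, -1.76]), array([ 0.31,  0.58,  1.72, -0.  ,  0.83, -0.74])]
75 [array([-0.71,  0.65,  1.63, -0.  ,  0.86, -2.02]), array([-0.71,  0.4 ,  1.47, -0.  ,  1.26, -2.02]), array([ 0.31,  0.58,  1.72, -0.  ,  0.83, -1.  ])]
90 [array([-0.71,  0.65,  1.63, -0.  ,  0.86, -2.28]), array([-0.71,  0.4 ,  1.47, -0.  ,  1.26, -2.28]), array([ 0.31,  0.58,  1.72, -0.  ,  0.83, -1.26])]
105 [None, None, array([ 0.31,  0.58,  1.72, -0.  ,  0.83, -1.52])]
-90 [array([-0.71,  0.65,  1.63, -0.  ,  0.86,  0.86]), array([-0.71,  0.4 ,  1.47, -0.  ,  1.26,  0.86]), array([ 0.31,  0.58,  1.72, -0.  ,  0.83,  1.88])]
-75 [array([-0.71,  0.65,  1.63, -0.  ,  0.86,  0.6 ]), array([-0.71,  0.4 ,  1.47, -0.  ,  1.26,  0.6 ]), array([ 0.31,  0.58,  1.72, -0.  ,  0.83,  1.62])]
-105 [array([-0.71,  0.65,  1.63, -0.  ,  0.86,  1.12]), array([-0.71,  0.4 ,  1.47, -0.  ,  1.26,  1.12]), array([ 0.31,  0.58,  1.72, -0.  ,  0.83,  2.14])]
```

```bash
python3 - <<'E'
from h import *
s=np.load('pics/scene0.npz')
print('cross scene',onz('scene',455,216.5,.016))
for u,v in((166,220),(167,219),(168,221)):print(dep('scene',u,v,s['d'][v,u]))
# foot ring extents in scene zoom: left~195? right 384, top 368, bottom 522
print('foot ring right/bottom', onz('scene',140+384/7.5-.5,210+425/7.5-.5,.006), onz('scene',140+285/7.5-.5,210+522/7.5-.5,0.0))
# ray-ray closest: cap
o1,d1=ray('top',464.8,197.9);o2,d2=ray('scene',166.6,220.4)
A=np.c_[d1,-d2];k=np.linalg.lstsq(A,o2-o1,rcond=None)[0];print(o1+d1*k[0],o2+d2*k[1])
E
```

```text
cross scene [0.5852389  0.20077648 0.016     ]
[ 0.50937187 -0.41963682  0.12332915]
[ 0.5089573  -0.4175388   0.12477599]
[ 0.51576765 -0.41667944  0.12465481]
foot ring right/bottom [ 0.5172425  -0.39198965  0.006     ] [ 0.53818099 -0.42209177  0.        ]
[ 0.50929926 -0.42261697  0.12382033] [ 0.51014938 -0.4187611   0.12270569]
```

Top and scene agree to within a few mm: punch ≈ (0.509, -0.421), cap height ≈ 0.125 m (126 mm given), cross ≈ (0.5845, 0.200) measured on z = 0.016. That's close enough to go for the grasp.

```bash
python3 - <<'E'
from h import *
q=[0,1,0,0]  # tool y -> -y world
a=0;q=[0,1.,0,0]
r.move_pose([.509,-.421,.25],q);print(r.get_obs()['eef_pos'],r.get_obs()['time'])
r.servo_line([.509,-.421,.075],velocity=.12)
r.move_gripper(.018,f_grip=40)
o=r.get_obs();print(o['eef_pos'],o['gripper_width'],o['contact_force'],o['time'])
snap('scene','scene1')
E
```

```text
[ 0.50945235 -0.42042198  0.25000272] 3.7833
[ 0.50900192 -0.42094635  0.07496189] 0.024857001435151266 [1.16934664 0.45314984 1.00771963] 6.3917
```

View pics/scene1.png

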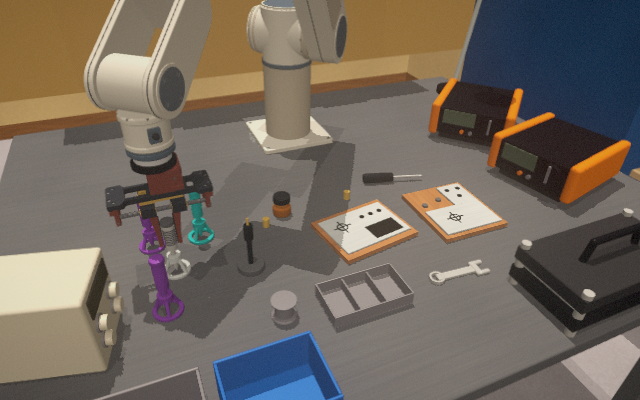

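The fingers straddle the steel punch at about (170,240) and the look-alikes haven't moved. The jaw width reads 24.9 mm. I'll lift, then check.

```bash
python3 - <<'E'
from h import *
r.servo_line([.509,-.421,.27],velocity=.15)
o=r.get_obs();print(o['eef_pos'],o['gripper_width'],o['contact_force'],o['time'])
r.move_pose([.5845,.200,.25],[0,1.,0,0])
r.servo_line([.5845,.200,.110],velocity=.15)
r.pause(.2)
o=r.get_obs();print(o['eef_pos'],o['gripper_width'],o['contact_force'],o['time'])
s,_=snap('scene','scene2');t,_=snap('top','top2')
R=lambda a:cv2.resize(a,(400,500),interpolation=cv2.INTER_CUBIC)
cv2.imwrite('pics/c2.png',np.hstack([R(s[120:245,400:500]),R(t[130:240,130:218])])[:,:,::-1])
E
```

```text
[ 0.50851322 -0.42057723  0.26876687] 0.02479095454796861 [ 0.81893248  0.63243333 -3.34468191] 7.8917
[0.58509038 0.2001961  0.11101092] 0.024648869669385627 [-0.06789158  0.2651269  -3.09374641] 11.4083
```

View pics/c2.png

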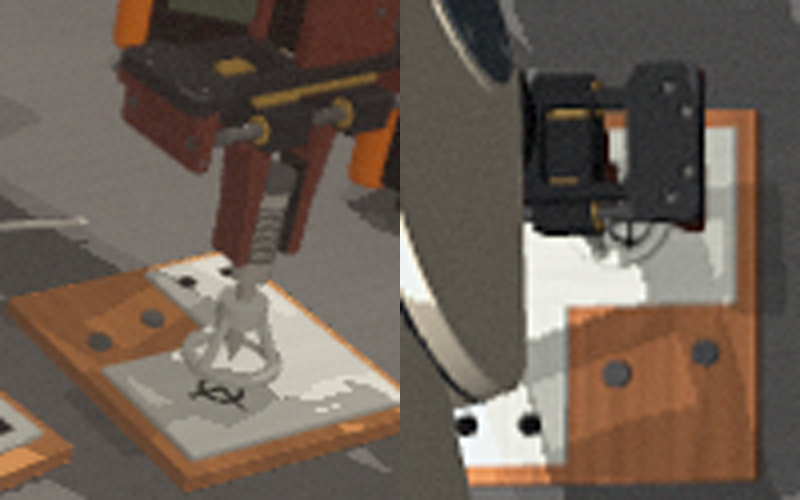

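The punch is held upright (weight 3.1 N) about 20 mm above the cross. I'll lower it to just touching and compare the foot with the cross before pressing.

```bash
python3 - <<'E'
from h import *
r.servo_line([.5845,.200,.0915],velocity=.04)
r.pause(.2)
o=r.get_obs();print(o['eef_pos'],o['contact_force'],o['time'])
s,_=snap('scene','scene3');t,_=snap('top','top3')
R=lambda a:cv2.resize(a,(400,500),interpolation=cv2.INTER_CUBIC)
cv2.imwrite('pics/c3.png',np.hstack([R(s[180:240,430:478]),R(t[130:240,130:218])])[:,:,::-1])
E
```

```text
[0.584447   0.19996242 0.09144939] [-0.64383232  0.46732062 -3.44506235] 12.3167
```

View pics/c3.png

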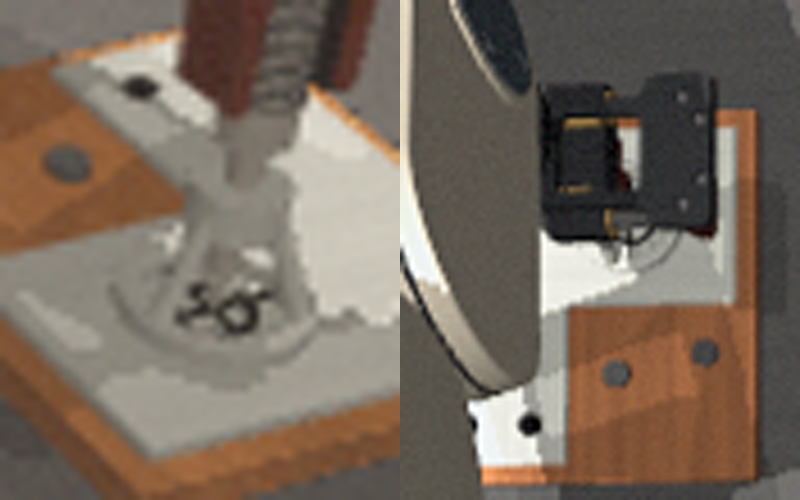

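```bash
python3 - <<'E'
from h import *
f=lambda x,y:(430+x/8.333-.5,180+y/8.333-.5)
c=onz('scene',455,216.5,.016);print(c)
for nm,p,z in(('left',(108,293),.0195),('right',(324,312),.0195),('front bottom',(205,384),.016)):
    w=onz('scene',*f(*p),z);print(nm,w,np.linalg.norm((w-c)[:2]))
l,rr=onz('scene',*f(108,293),.0195),onz('scene',*f(324,312),.0195);print('mid',(l+rr)/2,np.linalg.norm(l-rr))
E
```

```text
[0.5852389  0.20077648 0.016     ]
left [0.57215822 0.17431716 0.0195    ] 0.02951609589483212
right [0.60189555 0.22515608 0.0195    ] 0.02952640297192386
front bottom [0.61311738 0.17722388 0.016     ] 0.036495679086687514
mid [0.58702689 0.19973662 0.0195    ] 0.05889740176816357
```

Left/right midpoint of the foot is within about 2 mm of the cross. The front edge is less sharp: 36 mm against the nominal 28 mm, about 2 px, at a shadow boundary. The grasp geometry also says within 3 mm. The tolerance is 13 mm, so I'll press in small steps and watch the force.

```bash
python3 - <<'E'
from h import *
for z in (.0905,.0885,.0865,.0845,.0825,.0810,.0800,.0792):
    r.servo_line([.5845,.200,z],velocity=.02)
    o=r.get_obs();print(z,o['eef_pos'].round(4),o['contact_force'].round(1),o['gripper_width'].round(4),round(o['time'],2))
    if o['contact_force'][2]>25: break
r.pause(.25)
o=r.get_obs();print(o['eef_pos'],o['contact_force'],o['time'])
snap('scene','scene4')
E
```

```text
Traceback (most recent call last):
AttributeError: 'float' object has no attribute 'round'
```

```bash
python3 - <<'E'
from h import *
for z in (.0905,.0885,.0865,.0845,.0825,.0810,.0800,.0792):
    r.servo_line([.5845,.200,z],velocity=.02)
    o=r.get_obs();print(z,o['eef_pos'].round(4),o['contact_force'].round(1),round(o['gripper_width'],4),round(o['time'],2))
    if o['contact_force'][2]>25: break
r.pause(.25)
o=r.get_obs();print(o['eef_pos'],o['contact_force'],o['time'])
s,_=snap('scene','scene4')
cv2.imwrite('pics/c4.png',cv2.resize(s[150:240,420:492],(480,600),interpolation=2)[:,:,::-1])
E
```

```text
0.0905 [0.5847 0.2001 0.0908] [-0.7  1.   1.7] 0.0251 12.92
0.0885 [0.585  0.2002 0.0892] [-1.6  0.4  7.5] 0.0248 13.17
0.0865 [0.5851 0.2002 0.0874] [-1.7  0.3  9.1] 0.0249 13.42
0.0845 [0.585  0.2002 0.0854] [-2.3  0.6  9.5] 0.0245 13.67
0.0825 [0.5849 0.2002 0.0832] [-1.9  0.1  7.4] 0.0249 13.92
0.081 [0.5848 0.2002 0.0815] [-1.   0.3  5.6] 0.0251 14.17
0.08 [0.5847 0.2002 0.0802] [-0.8  0.5  3.8] 0.025 14.42
0.0792 [0.5846 0.2001 0.0791] [0.7 0.9 1.8] 0.0248 14.67
[0.58460973 0.2000463  0.07919538] [-0.46338764  1.165681    1.97512427] 14.9167
```

View pics/c4.png

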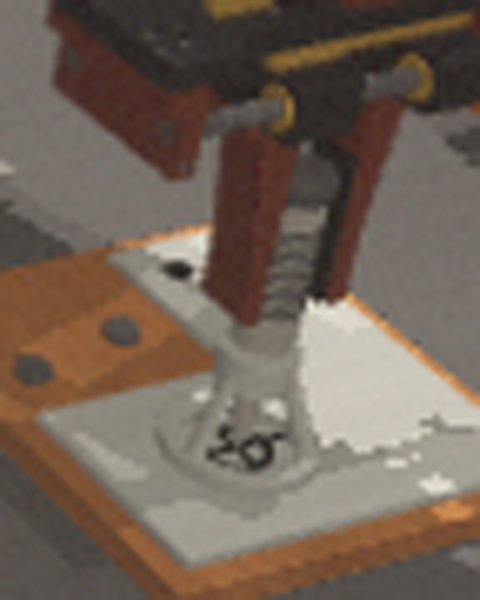

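Force rose to 9.5 N, then fell to 2 N, which is the snap. I'll go slightly further to feel the end stop, then raise the barrel to its rest height before opening.

```bash
python3 - <<'E'
from h import *
for z in (.0785,.078,.0775,.077):
    r.servo_line([.5845,.200,z],velocity=.02)
    o=r.get_obs();print(z,o['eef_pos'].round(4),o['contact_force'].round(1))
    if o['contact_force'][2]>8: break
r.pause(.2)
r.servo_line([.5845,.200,.0905],velocity=.03);r.pause(.2)
o=r.get_obs();print(o['eef_pos'].round(4),o['contact_force'].round(1),o['time'])
r.move_gripper(.05);r.pause(.1);r.move_gripper(.086)
o=r.get_obs();print(o['eef_pos'].round(4),o['contact_force'].round(1),o['time'])
r.servo_line([.5845,.200,.22],velocity=.12)
print(r.get_obs()['time'])
s,_=snap('scene','scene5')
cv2.imwrite('pics/c5.png',cv2.resize(s[120:240,400:500],(500,600),interpolation=2)[:,:,::-1])
E
```

```text
0.0785 [0.5847 0.2001 0.0789] [-1.8  1.6  4.4]
0.078 [0.5848 0.2002 0.0788] [-1.   1.1  9.2]
[0.5846 0.2    0.0905] [0.2 0.9 3.4] 16.4333
[0.5845 0.2    0.0905] [-0.6 -0.2  0.5] 17.8583
19.0917
```

View pics/c5.png

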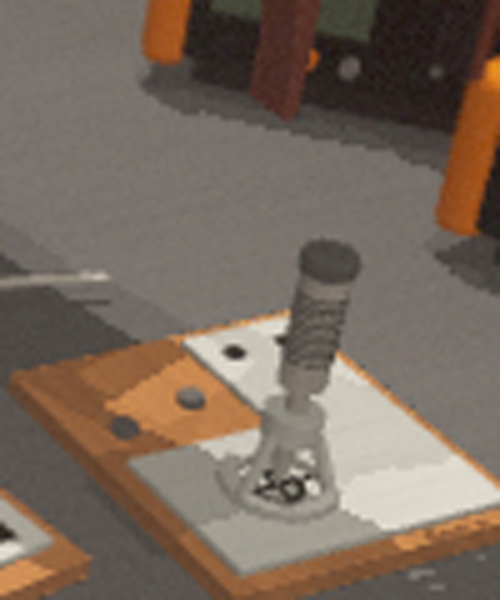

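End stop felt at 12 mm of travel. The punch stands alone on the cross with its barrel sprung back. I'll move the arm aside for a top-view check.

```bash
python3 - <<'E'
from h import *
r.move_joints([1.226,.423,1.63,0,1.089,.3]);r.pause(.2)
o=r.get_obs();print(o['time'],o['contact_force'].round(1))
t,d=snap('top','top6')
cv2.imwrite('pics/c6.png',cv2.resize(t[140:215,130:230],(800,600),interpolation=2)[:,:,::-1])
g=d[155:200,155:200];i=np.unravel_index(np.argmin(np.where(g>0,g,9)),g.shape);print(i,dep('top',155+i[1],155+i[0],g[i]))
E
```

```text
21.325 [ 1.1 -0.1  0. ]
(np.int64(17), np.int64(8)) [0.57864877 0.19840051 0.14613659]
```

View pics/c6.png

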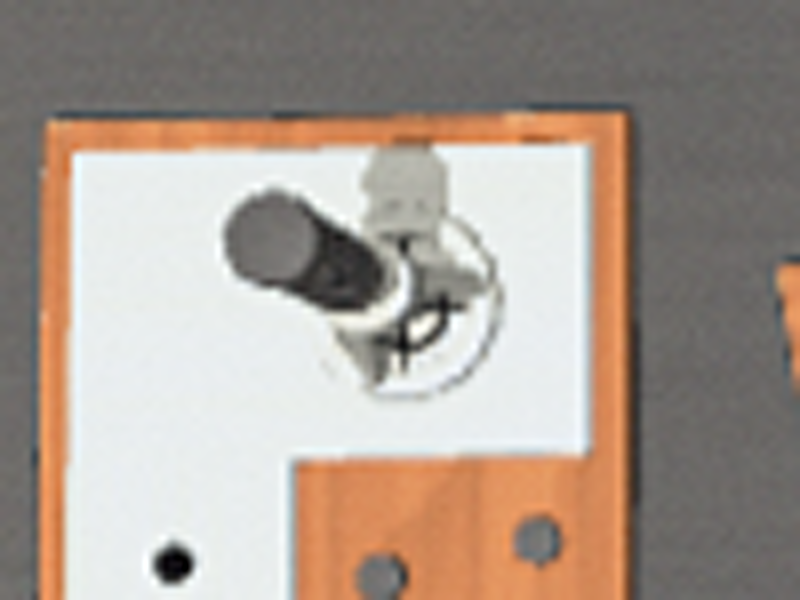

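```bash
python3 - <<'E'
from h import *
print(onz('top',163.5,169.5,.142),onz('top',130+406/8-.5,140+301/8-.5,.02))
ticket.job_done()
E
```

```text
[0.58446992 0.19865303 0.142     ] [0.58579915 0.19822754 0.02      ]
the job is handed in; nothing more can be done
```

I stood the steel punch on the cross of the L-shaped blank, fired it there once, and let go. It is standing upright on the spot, and I handed the job in at about 21 s. The hand-in reports no verdict.

- **Firing:** while pressing, the force climbed to about 9.5 N and then fell to about 2 N. The end stop came at about 12 mm of travel. The punch was not pressed anywhere else.
- **Final position:** seen from the top camera, the foot centre is at (0.586, 0.198), about 2 mm from the cross at (0.5845, 0.200). The cap centre is at (0.5845, 0.1987), so the tilt is about 1°.
- **Height:** the highest depth reading on the cap was 146 mm, against 142 mm expected, so the barrel has sprung back up. The arm was clear and touching nothing.
- **Checks that disagreed:**
  - The scene camera first put the punch up to 10 mm away in x from the top camera. That came from the cap pixel I had picked. Depth and two-view checks matched the top camera, so I used that.
  - Before pressing, the foot's front edge read 36 mm from the cross instead of 28 mm, at a blurred shadow edge. The final top view did not show that offset.
  - The jaws read 24.9 mm on the 22 mm barrel, but the grip held.

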